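# Set up three flasks on the stirring hotplates

## Robot

A 6-joint arm with a two-finger parallel gripper is mounted at the origin on the work surface. World frame = base frame: x ahead of the robot, y to its left, z up, the work surface at z = 0. Lengths are in m, angles in rad, forces in N, time in s.
With the tool pointing down it reaches from about 0.35 to 0.85 m from the base axis. Payload 8.1 kg.
Tool frame: the origin (TCP) lies at the very end of the fingers, on their centre line; the grasp point (between the pads) lies 19 mm behind it; z points along the fingers, y is the line along which they close (so a half turn about z gives the same grasp; the last joint's range is limited). The gripper opens to 85 mm and grips with 20 to 120 N. Pads are 22 mm wide; open, the fingers measure 114 mm over their backs; the gripper's body (76 mm by 85 mm) begins 54 mm behind the grasp point. The pads swing forward as they close: fully open they stand 13 mm farther back than shut.
Start: joints at [1.08, 0.13, 1.488, -0, 1.523, -0.085], TCP at [0.237, 0.551, 0.231] pointing down, gripper open.
Joint ranges: [-2.96, 2.96], [-0.89, 2.26], [0.02, 2.5], [-1.34, 4.48], [0, 2.73], [-2.66, 2.66]. Speed limits (rad/s): [2.39, 2.39, 2.79, 3.14, 3.14, 3.14].

## Interface

Orientations are given as a unit quaternion [w, x, y, z].
In Python, from plant import monitor, cams, manip gives the robot as it stands. The module is installed in compiled form; this text tells all that it offers.
- The arm moves only by the tool play_rows, never from a script. Its argument "moves" is a list of rows, each an object with "dr": the turn, a rotation vector about the tool's x, y, z in units of 8 degrees (1.0 is 8 degrees), a list of three; "offset": the shift along the tool's x, y, z in units of 50 mm (1.0 is 50 mm), a list of three; "fingers": the closure, from 0 (fully open) to 1 (shut). In form: [{"dr": [ax, ay, az], "offset": [x, y, z], "fingers": fingers}, ...]. A call has 1 to 12 rows; each row is the pose to reach, as a shift and turn from the pose commanded when the call began, along the tool's axes at that moment; what a row does not reach only later rows make up. A row lasts 1/8 s, in which the tool goes at most 62.5 mm and 10.7 degrees, less where a joint would pass 70% of its speed; a pose out of reach is approached as far as the arm can. A call with a gripper value outside its range is refused whole. The fingers move at their own pace and stop on an object; "force" is the grip in N (left out, the last holds). Time passes only in rows, so rows that repeat a pose let the fingers close. It gives the time, the measured TCP pose, the force, the opening and the grip force at its end, in the units of the state.
- monitor.get_obs(): the state, without advancing time (a new reading comes with each control period).
- cams.camera(name): name is "scene" or "top" or "wrist"; returns a dict with "frame" (480x640x3 uint8, red, green, blue), "mtx" (3x3 intrinsics, pixels), "pose" (4x4, takes a point from camera to world coordinates); the wrist camera has in their place "tool_from_camera" (4x4, takes a point from camera to tool coordinates, whose origin is the TCP and whose axes are the flange's). Camera axes: x right, y down, z forward; pixel columns grow to the right and rows downward; lengths in m; the calibration is good to about 2 mm. A picture is of the moment at which its call begins: read the wrist's pose just before it. There is no depth.
- manip.hand_in(): hands the job in; it is judged then, once.
The state is a dict: "time_s": time; "joint_positions": joint angles; "qvel": joint speeds; "joint_torque": joint torques, N m; "position": TCP position; "tool_rot": TCP orientation; "ft_force": force on the tool from outside, world axes, zero at the start; "torque": the same for the moment, N m; "opening": finger opening in m; "grasp_force": force on a finger pad.
Only numpy, scipy, OpenCV 4.12 (cv2) and the standard library are available. Lean on these libraries where they do the work, as an engineer would, in place of code of your own. Each camera call takes 0.05 s, during which the arm holds its last target. There are 200 camera calls.

## Task

Move the three stoppered round-bottomed flasks from their cork rings on to the hotplates: each one goes into the heating block made for its size, small in small, middle in middle, large in large, fully home in the well and upright. Keep the flasks upright on the way, set them down gently rather than dropping them, and leave the flat-bottomed conical flask and the brown bottle where they stand. Let go of everything at the end.

Things in the scene. Friction and masses are not known exactly. Their poses are not given: they have to be found in the camera images.
- flask_s: The small round-bottomed flask, about 90 g: clear glass ball 51 mm across, upright neck, red stopper, one rigid piece. Origin: the ball's centre; z up the neck. Neck 28 mm across up to 70 mm above the origin, stopper 29 mm across from there to 88 mm; grip the neck at about 55 mm. Starts upright in a cork ring (90 mm across, 30 mm high) in the front row, origin 30 mm above the bench.
- flask_m: The middle round-bottomed flask, about 130 g: clear glass ball 64 mm across, upright neck, red stopper, one rigid piece. Origin: the ball's centre; z up the neck. Neck 28 mm across up to 80 mm above the origin, stopper 29 mm across from there to 98 mm; grip the neck at about 65 mm. Starts upright in a cork ring (90 mm across, 30 mm high) in the front row, origin 39 mm above the bench.
- flask_l: The large round-bottomed flask, about 220 g: clear glass ball 85 mm across, upright neck, red stopper, one rigid piece. Origin: the ball's centre; z up the neck. Neck 28 mm across up to 100 mm above the origin, stopper 29 mm across from there to 118 mm; grip the neck at about 85 mm. Starts upright in a cork ring (90 mm across, 30 mm high) in the front row, origin 54 mm above the bench.
- block_s: The small heating block, for the 51 mm flask: round, bare aluminium, 80 mm across, 28 mm high, funnel-shaped well in its top (57 mm wide at the mouth, sloping 55 degrees), fixed on the white top (85 mm above the bench) of one of three hotplates. Origin: centre of its underside; z up. Fully home, the ball's centre is on the block's axis 32 mm above this origin.
- block_m: The middle heating block, for the 64 mm flask: round, bare aluminium, 94 mm across, 35 mm high, funnel-shaped well in its top (71 mm wide at the mouth, sloping 55 degrees), fixed on the white top (85 mm above the bench) of one of three hotplates. Origin: centre of its underside; z up. Fully home, the ball's centre is on the block's axis 40 mm above this origin.
- block_l: The large heating block, for the 85 mm flask: round, bare aluminium, 118 mm across, 46 mm high, funnel-shaped well in its top (95 mm wide at the mouth, sloping 55 degrees), fixed on the white top (85 mm above the bench) of one of three hotplates. Origin: centre of its underside; z up. Fully home, the ball's centre is on the block's axis 52 mm above this origin.
- conical_flask: Flat-bottomed conical flask of clear glass with the same kind of red stopper, 64 mm across the base, 123 mm high over the stopper, loose, standing in the front row among the round ones. Not to be moved. Origin: centre of its underside.
- brown_bottle: Brown reagent bottle with paper label and white cap, 60 mm across, 116 mm high, loose, standing in the front row. Not to be moved. Origin: centre of its underside.
Not all that is in view belongs to the job. What is shaped like the flask_m but yellow is not meant.

How it is judged:
By the outcome, as a careful person would: the job done as asked, in the order asked, and still so for the second after the job is handed in, with the robot touching nothing.
It also fails if it takes over 86 s, if anything falls off the work surface, if the arm or the gripper's body presses on something with over 40 N, if the wrist force passes 120 N, or if a joint passes its speed limit or range.

## Working session

There is one attempt and no reset: what is moved stays moved. The work goes in short steps, Python scripts to look and compute and a tool call to move; the robot and the scene stay as the last step left them, time stands still between calls to the robot, and variables do not carry over. Pictures are saved under pics/ and viewed, at most 14 in all, crops included, and the job is handed in when it is done.

Besides the shell and the picture viewer there is one more tool, called after "Request:" as name(argument=value, ...) on one line, values as JSON. play_rows: Moves the arm, as the interface text tells. Its arguments: {"type":"object","properties":{"moves":{"type":"array","items":{"type":"object","properties":{"dr":{"type":"array","items":{"type":"number"}},"offset":{"type":"array","items":{"type":"number"}},"fingers":{"type":"number"}}}},"force":{"type":"number"}},"required":["moves"]}

```bash
mkdir -p pics; python3 - <<'E'
from plant import monitor, cams
import cv2,numpy as np
o=monitor.get_obs();print(o)
for n in("scene","top"):
    c=cams.camera(n);cv2.imwrite(f"pics/{n}0.png",c["frame"][:,:,::-1]);np.savez(f"{n}0.npz",**c);print(n,c["mtx"].tolist(),np.round(c["pose"],4).tolist())
c=cams.camera("wrist");print(c["tool_from_camera"])
E
```

```text
{'time_s': 0.0, 'joint_positions': array([ 1.07958075e+00,  1.31166376e-01,  1.48928168e+00,  4.66021741e-05,
        1.52298989e+00, -8.53867074e-02]), 'qvel': array([ 0.00083041,  0.00037489, -0.00015034, -0.00027807, -0.00050185,
        0.00176205]), 'joint_torque': array([-5.98751976e-04, -5.69437373e+01, -5.00522268e+01, -2.54736542e-04,
        1.57691503e-02,  1.27413182e-05]), 'position': array([0.23656641, 0.55080107, 0.23023999]), 'tool_rot': array([-2.84644575e-04,  2.01525850e-01,  9.79482761e-01, -8.77954270e-04]), 'ft_force': array([ 0.23276556,  0.17946007, -0.33899534]), 'torque': array([-0.00988493,  0.02008951,  0.01956668]), 'grasp_force': 0.0, 'opening': 0.08533444492127006}
scene [[531.2065197080276, 0.0, 325.052890932488], [0.0, 531.2065197080276, 236.24331865327122], [0.0, 0.0, 1.0]] [[-0.8096, 0.4019, -0.4279, 0.8874], [0.587, 0.5606, -0.5841, 0.618], [0.0052, -0.7241, -0.6897, 0.7786], [0.0, 0.0, 0.0, 1.0]]
top [[456.57721400713285, 0.0, 332.36823443457695], [0.0, 456.57721400713285, 236.01542838769973], [0.0, 0.0, 1.0]] [[-0.0013, -0.9973, 0.0739, 0.3892], [-0.9995, 0.0036, 0.03, -0.0135], [-0.0301, -0.0738, -0.9968, 0.9503], [0.0, 0.0, 0.0, 1.0]]
[[-1.43145799e-03 -9.65996851e-01 -2.58549870e-01  6.61330258e-02]
 [ 9.99998743e-01 -1.55922068e-03  2.89097346e-04 -2.48413403e-04]
 [-6.82403430e-04 -2.58549131e-01  9.65997868e-01 -1.42704699e-01]
 [ 0.00000000e+00  0.00000000e+00  0.00000000e+00  1.00000000e+00]]
```

View pics/scene0.png

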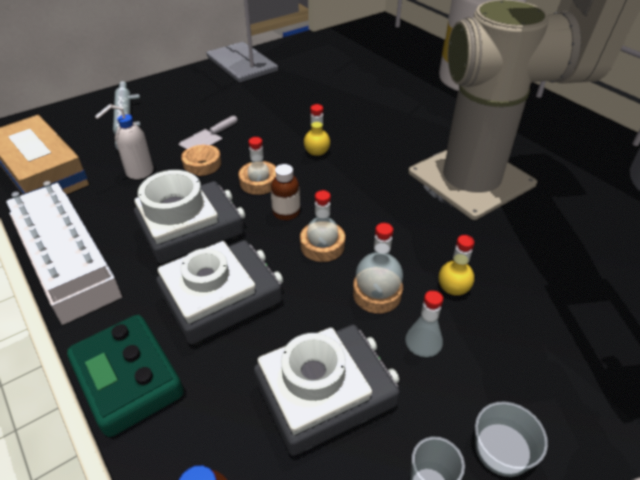

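View pics/top0.png

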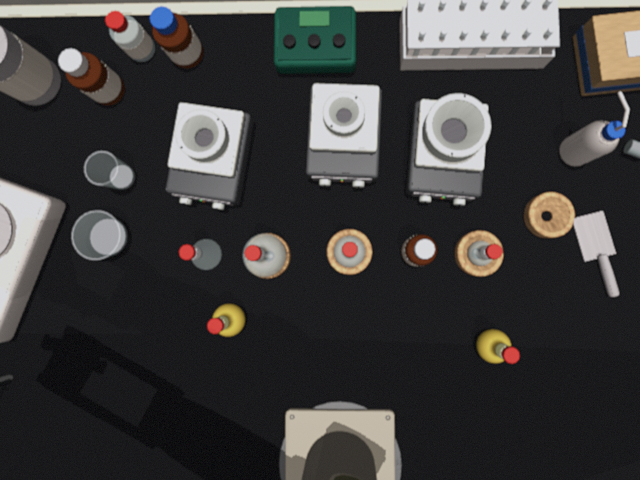

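Front row in top view, left to right: conical flask (stopper at 187,252), large flask (253,253), a ring flask (350,249), brown bottle (424,249) and a ring flask (494,251). The yellow decoys are at (228,320) and (494,347), and there is an empty ring at (549,215). Blocks are at (204,136), (344,114) and (457,125). Next I'll triangulate the stoppers and take a close crop.

```bash
cat > h.py <<'E'
import numpy as np,cv2
C={n:np.load(f"{n}0.npz") for n in("scene","top")}
def ray(n,p,C=C):
    c=C[n];d=np.linalg.inv(c["mtx"])@[p[0],p[1],1];return c["pose"][:3,3],c["pose"][:3,:3]@d
def atz(n,p,z):
    o,d=ray(n,p);return o+d*(z-o[2])/d[2]
def proj(n,X):
    c=C[n];q=c["mtx"]@(c["pose"][:3,:3].T@(np.asarray(X)-c["pose"][:3,3]));return q[:2]/q[2]
def tri(a,b):
    (o1,d1),(o2,d2)=ray("top",a),ray("scene",b)
    s=np.linalg.lstsq(np.c_[d1,-d2],o2-o1,rcond=None)[0];A,B=o1+s[0]*d1,o2+s[1]*d2;return (A+B)/2,np.linalg.norm(A-B)
def red(n):
    f=C[n]["frame"].astype(int);m=((f[...,0]>120)&(f[...,1]<70)&(f[...,2]<70)).astype(np.uint8)
    k,_,st,ce=cv2.connectedComponentsWithStats(m);return [ce[i] for i in range(1,k) if st[i,4]>25]
E
python3 - <<'E'
from h import *
T,S=red("top"),red("scene")
for t in T:
    r=[(tri(t,s),s) for s in S]; r=[(X.round(3),round(e,4),s.round(0)) for (X,e),s in r if e<.008 and 0.05<X[2]<.2]
    print(t.round(1),r)
f=C["top"]["frame"]
a=cv2.resize(f[70:290,160:510],(800,503),interpolation=cv2.INTER_CUBIC);cv2.imwrite("pics/crop1.png",a[:,:,::-1])
a=cv2.resize(C["scene"]["frame"][120:320,120:420],(800,533),interpolation=cv2.INTER_CUBIC);cv2.imwrite("pics/crop2.png",a[:,:,::-1])
E
```

```text
[114.2  20.1] []
[186.3 252. ] [(array([0.423, 0.279, 0.122]), np.float64(0.0012), array([433., 298.]))]
[489.9 252.5] [(array([ 0.423, -0.275,  0.12 ]), np.float64(0.0074), array([255., 141.]))]
[257.8 253.8] [(array([0.416, 0.141, 0.164]), np.float64(0.0037), array([384., 229.]))]
[214.  326.2] [(array([0.29 , 0.223, 0.13 ]), np.float64(0.0027), array([465., 241.]))]
[510.8 355. ] [(array([ 0.241, -0.301,  0.13 ]), np.float64(0.002), array([316., 108.]))]
```

View pics/crop1.png

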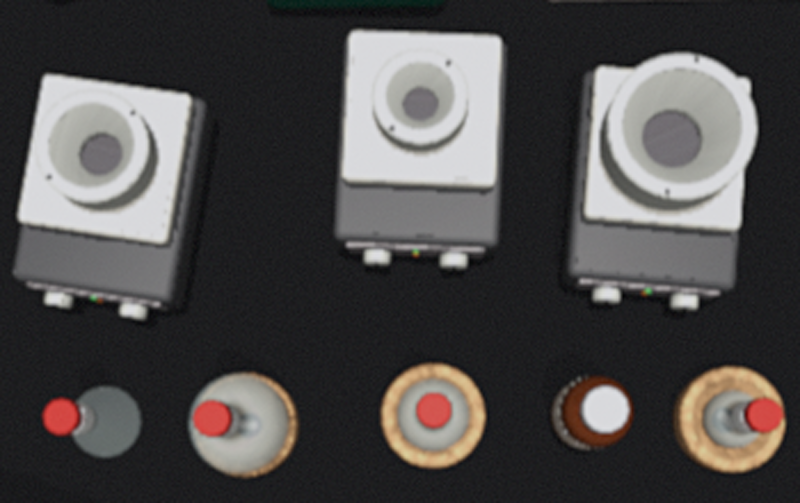

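View pics/crop2.png

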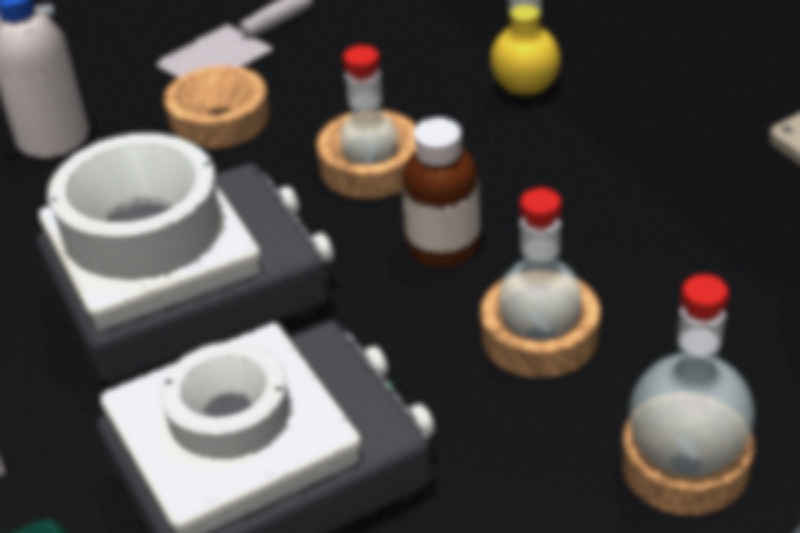

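```bash
cat > m.py <<'E'
from h import *
import sys
f=C["top"]["frame"];g=cv2.GaussianBlur(cv2.cvtColor(f,cv2.COLOR_RGB2GRAY),(0,0),.6)
def obj(p,X,r,n):  # circle radius r at centre X
    pass
for nm,seed,z,D,Do in(("s",(344,113),.113,57,80),("m",(202,134.5),.120,71,94),("l",(458.5,125.5),.131,95,118)):
    # radial search of mouth edge (white->grey inward), refined by circle fit on plane z
    c=atz("top",seed,z)[:2]
    for it in range(4):
        P=[]
        for t in np.linspace(0,2*np.pi,72,endpoint=False):
            rr=np.arange(D/2000-.006,D/2000+.0065,.0005)
            v=[cv2.getRectSubPix(g,(1,1),tuple(map(float,proj("top",[c[0]+r*np.cos(t),c[1]+r*np.sin(t),z]))))[0,0] for r in rr]
            d=np.diff(cv2.GaussianBlur(np.float32(v)[None],(0,0),2)[0]);k=d.argmax()
            if d[k]>2 and 1<k<len(d)-2:P.append([c[0]+rr[k]*np.cos(t),c[1]+rr[k]*np.sin(t)])
        P=np.array(P);A=np.c_[2*P,np.ones(len(P))];s=np.linalg.lstsq(A,(P**2).sum(1),rcond=None)[0]
        c=s[:2];R=np.sqrt(s[2]+c@c)
    print("block",nm,c.round(4),"mouth dia",round(2*R,4),"n",len(P),"scene px",proj("scene",[*c,z]).round(1))
for nm,z in(("s",.118),("m",.137),("l",.172)):
    h={"s":(494,251.5),"m":(350,249.4),"l":(253.2,253)}[nm]
    y0,x0=int(h[1])-14,int(h[0])-14;w=f[y0:y0+29,x0:x0+29].astype(int)
    m=((w[...,0]>160)&(w[...,1]<110)&(w[...,0]-w[...,1]>90)).astype(np.uint8)
    yy,xx=np.nonzero(m);(cx,cy),r=cv2.minEnclosingCircle(np.c_[xx,yy].astype(np.float32))
    pt=(cx+x0,cy+y0);X=atz("top",pt,z);print("flask",nm,np.round(pt,1),X.round(4),"pixdia",round(2*r,1),"scene top px",proj("scene",X).round(1))
s=C["scene"]["frame"].astype(int)
for nm,h in dict(s=(255,143),m=(323,197),l=(384,230)).items():
    w=s[h[1]-16:h[1]+16,h[0]-16:h[0]+16];yy,xx=np.nonzero((w[...,0]>130)&(w[...,1]<90)&(w[...,0]-w[...,1]>80));print(nm,"scene red bbox",xx.min()+h[0]-16,xx.max()+h[0]-16,yy.min()+h[1]-16,yy.max()+h[1]-16)
E
python3 m.py
```

```text
block s [ 0.686  -0.0093] mouth dia 0.0553 n 72 scene px [203.5 265. ]
block m [0.6452 0.2604] mouth dia 0.0699 n 72 scene px [313.1 360.3]
block l [ 0.6527 -0.2175] mouth dia 0.0935 n 72 scene px [169.1 188.1]
flask s [494.5 250.9] [ 0.4229 -0.2811  0.118 ] pixdia 15.1 scene top px [255.2 140.6]
flask m [349.5 249. ] [ 0.4262 -0.0195  0.137 ] pixdia 14.3 scene top px [322.9 195.2]
flask l [252.2 252.6] [0.4189 0.1475 0.172 ] pixdia 15.3 scene top px [384.5 228.6]
s scene red bbox 249 261 137 144
m scene red bbox 315 329 190 200
l scene red bbox 376 392 223 235
```

The ring flask at (494,251) is the small one: it has the smallest ball, and its stopper height fits. (350,249) is the middle one and (253,253) the large one. The block mouths measure 55, 70 and 94 mm, which matches small (344,114), middle (204,136) and large (457,125). The heights and sizes agree with the description, so I'll move now, starting with the small flask.

```bash
cat > go.py <<'E'
import sys,json,numpy as np
from plant import monitor
from scipy.spatial.transform import Rotation as Ro
o=monitor.get_obs();q=o["tool_rot"];R=Ro.from_quat([*q[1:],q[0]]);p=o["position"]
print("t",round(o["time_s"],2),"pos",p.round(4),"tilt/8deg",(Ro.from_matrix(R.as_matrix())).apply([0,0,1]).round(4),"F",o["ft_force"].round(1),"open",round(o["opening"],4),"J",o["joint_positions"].round(2))
for w in json.loads(sys.argv[1]): print(w,(R.inv().apply(np.array(w)-p)/.05).round(2).tolist())
E
python3 go.py "[[0.44,0.2,0.24],[0.4229,-0.2811,0.2],[0.4229,-0.2811,0.066]]"
```

```text
t 0.15 pos [0.2366 0.5509 0.2304] tilt/8deg [-7.0e-04 -1.3e-03 -1.0e+00] F [ 0.4 -0.1  1.2] open 0.0855 J [ 1.08  0.13  1.49  0.    1.52 -0.09]
[0.44, 0.2, 0.24] [-6.51, -4.84, -0.18]
[0.4229, -0.2811, 0.2] [-9.99, -13.82, 0.63]
[0.4229, -0.2811, 0.066] [-9.99, -13.81, 3.31]
```

Request:
play_rows(moves=[{"dr": [0, 0, 0], "offset": [-0.8, -0.6, 0], "fingers": 0}, {"dr": [0, 0, 0], "offset": [-1.7, -1.3, -0.1], "fingers": 0}, {"dr": [0, 0, 0], "offset": [-2.6, -2, -0.2], "fingers": 0}, {"dr": [0, 0, 0], "offset": [-3.5, -2.7, -0.2], "fingers": 0}, {"dr": [0, 0, 0], "offset": [-4.4, -3.4, -0.2], "fingers": 0}, {"dr": [0, 0, 0], "offset": [-5.3, -4.1, -0.2], "fingers": 0}, {"dr": [0, 0, 0], "offset": [-6.1, -4.9, -0.2], "fingers": 0}, {"dr": [0, 0, 0], "offset": [-6.6, -5.8, -0.2], "fingers": 0}, {"dr": [0, 0, 0], "offset": [-7.0, -6.8, -0.2], "fingers": 0}, {"dr": [0, 0, 0], "offset": [-7.4, -7.8, -0.2], "fingers": 0}, {"dr": [0, 0, 0], "offset": [-7.8, -8.8, -0.2], "fingers": 0}, {"dr": [0, 0, 0], "offset": [-8.2, -9.8, -0.2], "fingers": 0}])

```text
time_s: 1.65
position: [0.4197, -0.0624, 0.2412]
tool_rot: [0.0, 0.201, 0.979, 0.0]
ft_force: [1.3, -0.2, -0.1]
opening: 0.0855
grasp_force: 0.0
```

```bash
python3 go.py "[[0.4229,-0.2811,0.22],[0.4229,-0.2811,0.066]]"
```

```text
t 1.65 pos [ 0.4197 -0.0624  0.2412] tilt/8deg [ 3.e-04 -0.e+00 -1.e+00] F [ 1.3 -0.2 -0.1] open 0.0855 J [-0.27 -0.37  1.93  0.    1.58 -1.43]
[0.4229, -0.2811, 0.22] [-1.79, -3.99, 0.43]
[0.4229, -0.2811, 0.066] [-1.78, -3.99, 3.51]
```

Request:
play_rows(moves=[{"dr": [0, 0, 0], "offset": [-0.4, -0.9, 0.1], "fingers": 0}, {"dr": [0, 0, 0], "offset": [-0.8, -1.8, 0.2], "fingers": 0}, {"dr": [0, 0, 0], "offset": [-1.2, -2.7, 0.3], "fingers": 0}, {"dr": [0, 0, 0], "offset": [-1.6, -3.5, 0.3], "fingers": 0}, {"dr": [0, 0, 0], "offset": [-1.78, -3.99, 0.4], "fingers": 0}, {"dr": [0, 0, 0], "offset": [-1.78, -3.99, 0.4], "fingers": 0}])

```text
time_s: 2.4
position: [0.4223, -0.2804, 0.2203]
tool_rot: [-0.001, 0.203, 0.979, 0.0]
ft_force: [1.0, -0.4, -0.2]
opening: 0.0852
grasp_force: 0.0
```

```bash
cat > w.py <<'E'
# wrist picture with projected axis points of a flask: x y ztop name
import sys,cv2,numpy as np
from plant import monitor,cams
from scipy.spatial.transform import Rotation as Ro
o=monitor.get_obs();c=cams.camera("wrist");q=o["tool_rot"]
T=np.eye(4);T[:3,:3]=Ro.from_quat([*q[1:],q[0]]).as_matrix();T[:3,3]=o["position"];T=T@c["tool_from_camera"]
x,y,z=map(float,sys.argv[1:4]);a=np.ascontiguousarray(c["frame"][:,:,::-1]);r=float(sys.argv[5])
for Z in(z,):
    t=np.linspace(0,2*np.pi,60);P=np.c_[x+r*np.cos(t),y+r*np.sin(t),0*t+Z]
    q=(c["mtx"]@T[:3,:3].T@(P-T[:3,3]).T);q=(q[:2]/q[2]).T
    cv2.polylines(a,[np.int32(q.round())],True,(0,255,0),1);print(q.mean(0).round(1))
np.savez(f"{sys.argv[4]}.npz",f=c["frame"],T=T,K=c["mtx"]);cv2.imwrite(f"pics/{sys.argv[4]}.png",a)
E
python3 w.py 0.4229 -0.2811 0.118 w_s 0.0145; python3 go.py "[[0.4229,-0.2811,0.13],[0.4229,-0.2811,0.066]]"
```

```text
[320.2 248.5]
t 2.45 pos [ 0.4226 -0.2794  0.2206] tilt/8deg [-0.0011  0.0012 -1.    ] F [ 0.1  0.2 -0.5] open 0.0854 J [-0.69 -0.12  1.76  0.    1.5  -1.85]
[0.4229, -0.2811, 0.13] [-0.02, -0.03, 1.81]
[0.4229, -0.2811, 0.066] [-0.02, -0.03, 3.09]
```

View pics/w_s.png

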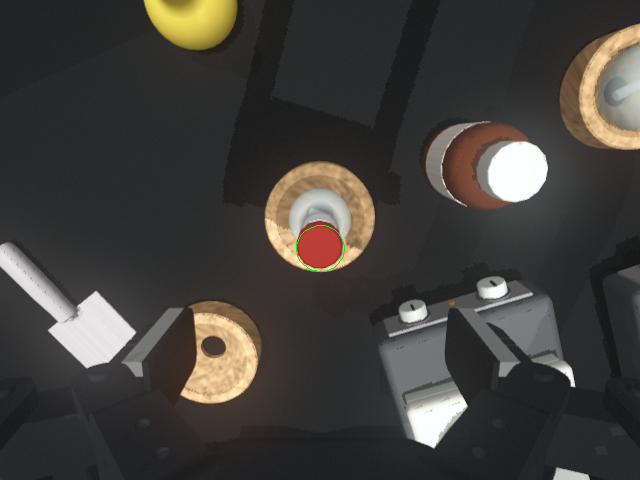

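The stopper at (320,248) lies exactly on the projected circle, so the pose is good to about 1 mm. I'll descend and grip.

Request:
play_rows(force=35, moves=[{"dr": [0, 0, 0], "offset": [0, 0, 0.6], "fingers": 0}, {"dr": [0, 0, 0], "offset": [0, 0, 1.2], "fingers": 0}, {"dr": [0, 0, 0], "offset": [0, 0, 1.8], "fingers": 0}, {"dr": [0, 0, 0], "offset": [0, 0, 2.4], "fingers": 0}, {"dr": [0, 0, 0], "offset": [0, 0, 2.9], "fingers": 0}, {"dr": [0, 0, 0], "offset": [0, 0, 3.1], "fingers": 0}, {"dr": [0, 0, 0], "offset": [0, 0, 3.1], "fingers": 0.5}, {"dr": [0, 0, 0], "offset": [0, 0, 3.1], "fingers": 0.8}, {"dr": [0, 0, 0], "offset": [0, 0, 3.1], "fingers": 1}, {"dr": [0, 0, 0], "offset": [0, 0, 3.1], "fingers": 1}, {"dr": [0, 0, 0], "offset": [0, 0, 3.1], "fingers": 1}])

```text
time_s: 3.82
position: [0.4236, -0.2804, 0.0675]
tool_rot: [0.001, 0.202, 0.979, -0.001]
ft_force: [-1.9, -3.8, 6.8]
opening: 0.0274
grasp_force: 34.4
```

```bash
python3 go.py "[[0.4229,-0.2811,0.26],[0.57,-0.13,0.26],[0.686,-0.0093,0.26]]"
```

```text
t 3.83 pos [ 0.4236 -0.2804  0.0675] tilt/8deg [ 0.0013 -0.0022 -1.    ] F [-1.9 -3.8  6.8] open 0.0274 J [-0.68  0.03  1.91 -0.    1.2  -1.85]
[0.4229, -0.2811, 0.26] [0.0, -0.02, -3.85]
[0.57, -0.13, 0.26] [-1.51, 3.91, -3.85]
[0.686, -0.0093, 0.26] [-2.69, 7.05, -3.86]
```

Request:
play_rows(moves=[{"dr": [0, 0, 0], "offset": [0, 0, -0.2], "fingers": 1}, {"dr": [0, 0, 0], "offset": [0, 0, -0.6], "fingers": 1}, {"dr": [0, 0, 0], "offset": [0, 0, -1.1], "fingers": 1}, {"dr": [0, 0, 0], "offset": [0, 0, -1.7], "fingers": 1}, {"dr": [0, 0, 0], "offset": [0, 0, -2.3], "fingers": 1}, {"dr": [0, 0, 0], "offset": [-0.1, 0.2, -2.9], "fingers": 1}, {"dr": [0, 0, 0], "offset": [-0.2, 0.5, -3.4], "fingers": 1}, {"dr": [0, 0, 0], "offset": [-0.4, 1, -3.7], "fingers": 1}, {"dr": [0, 0, 0], "offset": [-0.6, 1.6, -3.85], "fingers": 1}, {"dr": [0, 0, 0], "offset": [-0.8, 2.2, -3.85], "fingers": 1}, {"dr": [0, 0, 0], "offset": [-1.1, 2.8, -3.85], "fingers": 1}, {"dr": [0, 0, 0], "offset": [-1.3, 3.4, -3.85], "fingers": 1}])

```text
time_s: 5.32
position: [0.5504, -0.1473, 0.2587]
tool_rot: [-0.001, 0.201, 0.98, 0.0]
ft_force: [-0.6, -0.5, -0.7]
opening: 0.0272
grasp_force: 34.5
```

```bash
python3 go.py "[[0.686,-0.0093,0.26],[0.686,-0.0093,0.153]]"
```

```text
t 5.33 pos [ 0.5504 -0.1473  0.2587] tilt/8deg [-8.0e-04  1.1e-03 -1.0e+00] F [-0.6 -0.5 -0.7] open 0.0272 J [-0.35  0.04  1.53  0.    1.57 -1.52]
[0.686, -0.0093, 0.26] [-1.4, 3.61, -0.02]
[0.686, -0.0093, 0.153] [-1.41, 3.6, 2.12]
```

Request:
play_rows(moves=[{"dr": [0, 0, 0], "offset": [-0.25, 0.6, 0], "fingers": 1}, {"dr": [0, 0, 0], "offset": [-0.5, 1.2, 0], "fingers": 1}, {"dr": [0, 0, 0], "offset": [-0.7, 1.8, 0], "fingers": 1}, {"dr": [0, 0, 0], "offset": [-0.95, 2.4, 0], "fingers": 1}, {"dr": [0, 0, 0], "offset": [-1.15, 3, 0], "fingers": 1}, {"dr": [0, 0, 0], "offset": [-1.3, 3.4, 0.2], "fingers": 1}, {"dr": [0, 0, 0], "offset": [-1.4, 3.6, 0.6], "fingers": 1}, {"dr": [0, 0, 0], "offset": [-1.4, 3.6, 1], "fingers": 1}, {"dr": [0, 0, 0], "offset": [-1.4, 3.6, 1.2], "fingers": 1}, {"dr": [0, 0, 0], "offset": [-1.4, 3.6, 1.2], "fingers": 1}, {"dr": [0, 0, 0], "offset": [-1.4, 3.6, 1.2], "fingers": 1}])

```text
time_s: 6.7
position: [0.6855, -0.0115, 0.1998]
tool_rot: [0.001, 0.202, 0.979, 0.0]
ft_force: [-0.1, -0.1, -0.4]
opening: 0.0274
grasp_force: 34.5
```

```bash
python3 go.py "[[0.686,-0.0093,0.1545]]"; python3 w.py 0.686 -0.0093 0.113 p_s 0.0285
```

```text
t 6.7 pos [ 0.6855 -0.0115  0.1998] tilt/8deg [ 1.2e-03 -1.0e-04 -1.0e+00] F [-0.1 -0.1 -0.4] open 0.0274 J [-0.09  0.37  1.26 -0.    1.51 -1.26]
[0.686, -0.0093, 0.1545] [0.01, 0.04, 0.91]
[324.7 253. ]
```

View pics/p_s.png

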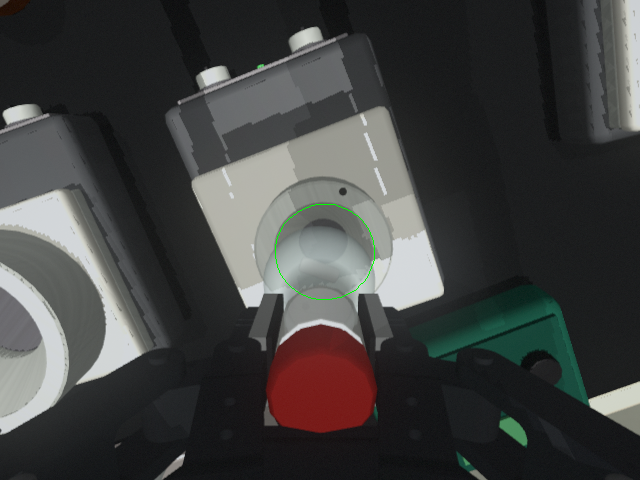

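The projected mouth circle agrees with the block (ring centre about 323,250). Lowering gently.

Request:
play_rows(moves=[{"dr": [0, 0, 0], "offset": [0, 0.04, 0.2], "fingers": 1}, {"dr": [0, 0, 0], "offset": [0, 0.04, 0.4], "fingers": 1}, {"dr": [0, 0, 0], "offset": [0, 0.04, 0.6], "fingers": 1}, {"dr": [0, 0, 0], "offset": [0, 0.04, 0.75], "fingers": 1}, {"dr": [0, 0, 0], "offset": [0, 0.04, 0.85], "fingers": 1}, {"dr": [0, 0, 0], "offset": [0, 0.04, 0.9], "fingers": 1}, {"dr": [0, 0, 0], "offset": [0, 0.04, 0.9], "fingers": 1}])

```text
time_s: 7.62
position: [0.6862, -0.0092, 0.1544]
tool_rot: [0.0, 0.202, 0.979, -0.0]
ft_force: [-2.1, -0.9, 1.4]
opening: 0.0272
grasp_force: 34.7
```

Light contact. I'll press slightly further to confirm it is home.

Request:
play_rows(moves=[{"dr": [0, 0, 0], "offset": [0, 0, 0.03], "fingers": 1}, {"dr": [0, 0, 0], "offset": [0, 0, 0.03], "fingers": 1}])

```text
time_s: 7.88
position: [0.6864, -0.0093, 0.1542]
tool_rot: [0.001, 0.202, 0.979, -0.0]
ft_force: [-5.3, -0.9, 7.8]
opening: 0.0271
grasp_force: 35.0
```

Request:
play_rows(moves=[{"dr": [0, 0, 0], "offset": [0, 0, 0], "fingers": 0.6}, {"dr": [0, 0, 0], "offset": [0, 0, 0], "fingers": 0.4}, {"dr": [0, 0, 0], "offset": [0, 0, 0], "fingers": 0.1}, {"dr": [0, 0, 0], "offset": [0, 0, 0], "fingers": 0}, {"dr": [0, 0, 0], "offset": [0, 0, 0], "fingers": 0}, {"dr": [0, 0, 0], "offset": [0, 0, -0.4], "fingers": 0}, {"dr": [0, 0, 0], "offset": [0, 0, -1], "fingers": 0}, {"dr": [0, 0, 0], "offset": [0, 0, -1.8], "fingers": 0}, {"dr": [0, 0, 0], "offset": [0, 0, -2.2], "fingers": 0}])

```text
time_s: 9.0
position: [0.6874, -0.0092, 0.2671]
tool_rot: [0.003, 0.202, 0.979, 0.0]
ft_force: [0.6, 0.1, 0.8]
opening: 0.0854
grasp_force: 0.0
```

```bash
python3 w.py 0.686 -0.0093 0.205 q_s 0.0145;python3 go.py "[[0.4262,-0.0195,0.26],[0.4262,-0.0195,0.21],[0.4262,-0.0195,0.085]]"
```

```text
[319.4 264.3]
t 9.05 pos [ 0.688  -0.0092  0.2692] tilt/8deg [ 8.e-03 -7.e-04 -1.e+00] F [0.5 0.5 3.3] open 0.0851 J [-0.09  0.35  1.16 -0.    1.62 -1.25]
[0.4262, -0.0195, 0.26] [4.73, -2.26, 0.14]
[0.4262, -0.0195, 0.21] [4.74, -2.26, 1.14]
[0.4262, -0.0195, 0.085] [4.76, -2.26, 3.64]
```

View pics/q_s.png

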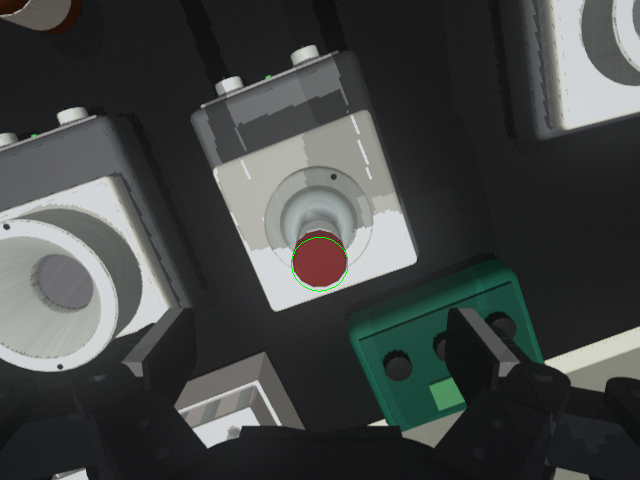

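The small flask is seated and upright, with its stopper at (320,260) within a few px of prediction while the arm was still settling. Next is the middle flask.

Request:
play_rows(moves=[{"dr": [0, 0, 0], "offset": [0.8, -0.4, 0], "fingers": 0}, {"dr": [0, 0, 0], "offset": [1.7, -0.8, 0], "fingers": 0}, {"dr": [0, 0, 0], "offset": [2.6, -1.25, 0.2], "fingers": 0}, {"dr": [0, 0, 0], "offset": [3.5, -1.7, 0.4], "fingers": 0}, {"dr": [0, 0, 0], "offset": [4.3, -2.05, 0.6], "fingers": 0}, {"dr": [0, 0, 0], "offset": [4.75, -2.26, 0.8], "fingers": 0}, {"dr": [0, 0, 0], "offset": [4.75, -2.26, 0.8], "fingers": 0}, {"dr": [0, 0, 0], "offset": [4.75, -2.26, 0.8], "fingers": 0}])

```text
time_s: 10.05
position: [0.424, -0.0192, 0.2226]
tool_rot: [0.0, 0.202, 0.979, 0.0]
ft_force: [0.4, 0.1, 0.6]
opening: 0.0855
grasp_force: 0.0
```

```bash
python3 go.py "[[0.4262,-0.0195,0.085]]"; python3 w.py 0.4262 -0.0195 0.137 w_m 0.0145
cat > redc.py <<'E'
import numpy as np,sys,cv2
d=np.load(sys.argv[1]+".npz");z=float(sys.argv[2]);f=cv2.GaussianBlur(d["f"],(0,0),1).astype(int)
m=((f[...,0]>90)&(f[...,0]>2.2*f[...,1])&(f[...,0]>2.2*f[...,2])&((f[...,1]-f[...,2])<18)).astype(np.uint8)
k,_,st,ce=cv2.connectedComponentsWithStats(m)
for i in range(1,k):
    if st[i,4]>300:
        r=d["T"][:3,:3]@np.linalg.inv(d["K"])@[*ce[i],1];o=d["T"][:3,3];print(ce[i].round(1),st[i].tolist(),(o+r*(z-o[2])/r[2]).round(4))
E
python3 redc.py w_m .137
```

```text
t 10.05 pos [ 0.424  -0.0192  0.2226] tilt/8deg [ 9.e-04 -1.e-04 -1.e+00] F [0.4 0.1 0.6] open 0.0855 J [-0.17 -0.36  1.96  0.    1.54 -1.33]
[0.4262, -0.0195, 0.085] [-0.04, 0.01, 2.75]
[321.8 258.1]
[625.8 125.2] [607, 93, 33, 62, 1539] [0.4227 0.1565 0.137 ]
[320.3 255.4] [298, 231, 46, 49, 1783] [ 0.4245 -0.0196  0.137 ]
```

Request:
play_rows(moves=[{"dr": [0, 0, 0], "offset": [-0.02, 0, 0.6], "fingers": 0}, {"dr": [0, 0, 0], "offset": [-0.02, 0, 1.2], "fingers": 0}, {"dr": [0, 0, 0], "offset": [-0.02, 0, 1.8], "fingers": 0}, {"dr": [0, 0, 0], "offset": [-0.02, 0, 2.4], "fingers": 0}, {"dr": [0, 0, 0], "offset": [-0.02, 0, 2.75], "fingers": 0}, {"dr": [0, 0, 0], "offset": [-0.02, 0, 2.75], "fingers": 0}, {"dr": [0, 0, 0], "offset": [-0.02, 0, 2.75], "fingers": 0.5}, {"dr": [0, 0, 0], "offset": [-0.02, 0, 2.75], "fingers": 0.8}, {"dr": [0, 0, 0], "offset": [-0.02, 0, 2.75], "fingers": 1}, {"dr": [0, 0, 0], "offset": [-0.02, 0, 2.75], "fingers": 1}, {"dr": [0, 0, 0], "offset": [-0.02, 0, 2.75], "fingers": 1}])

```text
time_s: 11.48
position: [0.4249, -0.0196, 0.0856]
tool_rot: [0.001, 0.201, 0.979, 0.0]
ft_force: [-0.1, -0.2, 5.1]
opening: 0.027
grasp_force: 34.8
```

```bash
python3 go.py "[[0.4255,-0.0195,0.28],[0.6452,0.2604,0.28]]"
```

```text
t 11.47 pos [ 0.4249 -0.0196  0.0856] tilt/8deg [ 1.5e-03 -1.0e-04 -1.0e+00] F [-0.1 -0.2  5.1] open 0.027 J [-0.17 -0.24  2.12  0.    1.26 -1.33]
[0.4255, -0.0195, 0.28] [-0.02, 0.01, -3.89]
[0.6452, 0.2604, 0.28] [-1.84, 6.89, -3.88]
```

Request:
play_rows(moves=[{"dr": [0, 0, 0], "offset": [0, 0, -0.2], "fingers": 1}, {"dr": [0, 0, 0], "offset": [0, 0, -0.6], "fingers": 1}, {"dr": [0, 0, 0], "offset": [0, 0, -1.1], "fingers": 1}, {"dr": [0, 0, 0], "offset": [0, 0, -1.7], "fingers": 1}, {"dr": [0, 0, 0], "offset": [0, 0, -2.3], "fingers": 1}, {"dr": [0, 0, 0], "offset": [0, 0.1, -2.9], "fingers": 1}, {"dr": [0, 0, 0], "offset": [-0.1, 0.4, -3.4], "fingers": 1}, {"dr": [0, 0, 0], "offset": [-0.25, 0.9, -3.75], "fingers": 1}, {"dr": [0, 0, 0], "offset": [-0.4, 1.5, -3.85], "fingers": 1}, {"dr": [0, 0, 0], "offset": [-0.55, 2.1, -3.85], "fingers": 1}, {"dr": [0, 0, 0], "offset": [-0.7, 2.7, -3.85], "fingers": 1}, {"dr": [0, 0, 0], "offset": [-0.85, 3.3, -3.85], "fingers": 1}])

```text
time_s: 12.98
position: [0.5285, 0.116, 0.2772]
tool_rot: [-0.0, 0.202, 0.979, -0.0]
ft_force: [0.9, -0.7, -1.6]
opening: 0.027
grasp_force: 35.3
```

```bash
python3 go.py "[[0.6452,0.2604,0.28],[0.6452,0.2604,0.22]]"
```

```text
t 12.97 pos [0.5285 0.116  0.2772] tilt/8deg [-1.e-03 -3.e-04 -1.e+00] F [ 0.9 -0.7 -1.6] open 0.027 J [ 0.12 -0.04  1.58 -0.    1.6  -1.04]
[0.6452, 0.2604, 0.28] [-1.0, 3.57, -0.06]
[0.6452, 0.2604, 0.22] [-1.0, 3.58, 1.14]
```

Request:
play_rows(moves=[{"dr": [0, 0, 0], "offset": [-0.17, 0.6, 0], "fingers": 1}, {"dr": [0, 0, 0], "offset": [-0.33, 1.2, 0], "fingers": 1}, {"dr": [0, 0, 0], "offset": [-0.5, 1.8, 0], "fingers": 1}, {"dr": [0, 0, 0], "offset": [-0.67, 2.4, 0], "fingers": 1}, {"dr": [0, 0, 0], "offset": [-0.83, 3, 0], "fingers": 1}, {"dr": [0, 0, 0], "offset": [-0.95, 3.4, 0.2], "fingers": 1}, {"dr": [0, 0, 0], "offset": [-1, 3.58, 0.6], "fingers": 1}, {"dr": [0, 0, 0], "offset": [-1, 3.58, 1], "fingers": 1}, {"dr": [0, 0, 0], "offset": [-1, 3.58, 1.14], "fingers": 1}, {"dr": [0, 0, 0], "offset": [-1, 3.58, 1.14], "fingers": 1}, {"dr": [0, 0, 0], "offset": [-1, 3.58, 1.14], "fingers": 1}])

```text
time_s: 14.35
position: [0.6453, 0.2597, 0.2216]
tool_rot: [0.001, 0.202, 0.979, 0.0]
ft_force: [0.3, 0.3, -1.2]
opening: 0.027
grasp_force: 35.4
```

```bash
python3 go.py "[[0.6452,0.2604,0.172]]"; python3 w.py 0.6452 0.2604 0.12 p_m 0.0355
```

```text
t 14.35 pos [0.6453 0.2597 0.2216] tilt/8deg [ 1.6e-03  5.0e-04 -1.0e+00] F [ 0.3  0.3 -1.2] open 0.027 J [ 0.31  0.39  1.2  -0.    1.55 -0.86]
[0.6452, 0.2604, 0.172] [0.01, 0.01, 0.99]
[321.7 246.1]
```

View pics/p_m.png

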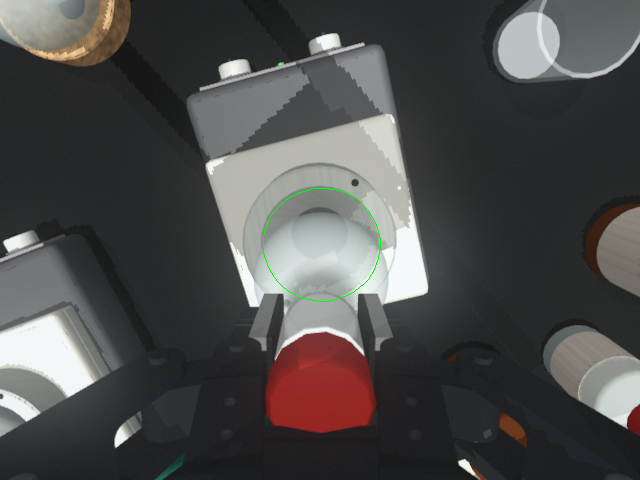

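The block ring sits about 4 px up-image of the circle, and the first placing also pushed toward −x, so I'll shift ~2 mm along tool +x and lower.

Request:
play_rows(moves=[{"dr": [0, 0, 0], "offset": [0.04, 0, 0.25], "fingers": 1}, {"dr": [0, 0, 0], "offset": [0.04, 0, 0.5], "fingers": 1}, {"dr": [0, 0, 0], "offset": [0.04, 0, 0.7], "fingers": 1}, {"dr": [0, 0, 0], "offset": [0.04, 0, 0.85], "fingers": 1}, {"dr": [0, 0, 0], "offset": [0.04, 0, 0.95], "fingers": 1}, {"dr": [0, 0, 0], "offset": [0.04, 0, 0.98], "fingers": 1}, {"dr": [0, 0, 0], "offset": [0.04, 0, 0.98], "fingers": 1}])

```text
time_s: 15.28
position: [0.6432, 0.2604, 0.1718]
tool_rot: [0.0, 0.202, 0.979, -0.0]
ft_force: [-2.0, -4.4, 1.4]
opening: 0.0274
grasp_force: 35.6
```

Request:
play_rows(moves=[{"dr": [0, 0, 0], "offset": [0.01, -0.02, 0.03], "fingers": 1}, {"dr": [0, 0, 0], "offset": [0.01, -0.02, 0.03], "fingers": 1}])

```text
time_s: 15.52
position: [0.643, 0.2601, 0.1715]
tool_rot: [0.001, 0.202, 0.979, 0.001]
ft_force: [-2.1, -2.9, 6.2]
opening: 0.027
grasp_force: 36.0
```

Home with light contact. Releasing.

Request:
play_rows(moves=[{"dr": [0, 0, 0], "offset": [0, 0, 0], "fingers": 0.6}, {"dr": [0, 0, 0], "offset": [0, 0, 0], "fingers": 0.4}, {"dr": [0, 0, 0], "offset": [0, 0, 0], "fingers": 0.1}, {"dr": [0, 0, 0], "offset": [0, 0, 0], "fingers": 0}, {"dr": [0, 0, 0], "offset": [0, 0, 0], "fingers": 0}, {"dr": [0, 0, 0], "offset": [0, 0, -0.4], "fingers": 0}, {"dr": [0, 0, 0], "offset": [0, 0, -1], "fingers": 0}, {"dr": [0, 0, 0], "offset": [0, 0, -1.6], "fingers": 0}, {"dr": [0, 0, 0], "offset": [0, 0, -1.9], "fingers": 0}, {"dr": [0, 0, 0], "offset": [0, 0, -1.9], "fingers": 0}, {"dr": [0, 0, 0], "offset": [0, 0, -1.9], "fingers": 0}])

```text
time_s: 16.9
position: [0.6418, 0.2599, 0.2633]
tool_rot: [-0.001, 0.202, 0.979, -0.001]
ft_force: [0.3, 0.7, 0.1]
opening: 0.0854
grasp_force: 0.0
```

```bash
python3 w.py 0.6435 0.2604 0.223 q_m 0.0145;python3 redc.py q_m .223; python3 go.py "[[0.4195,0.1475,0.26],[0.4195,0.1475,0.12]]"
```

```text
[323.6 284.5]
[315.  283.3] [288, 257, 55, 54, 2297] [0.6415 0.257  0.223 ]
t 16.95 pos [0.6416 0.2598 0.2628] tilt/8deg [-2.7e-03 -9.0e-04 -1.0e+00] F [-0.5 -0.3  0.3] open 0.0852 J [ 0.31  0.38  1.14 -0.    1.62 -0.85]
[0.4195, 0.1475, 0.26] [3.19, -3.82, 0.07]
[0.4195, 0.1475, 0.12] [3.19, -3.81, 2.87]
```

Request:
play_rows(moves=[{"dr": [0, 0, 0], "offset": [0.6, -0.7, 0], "fingers": 0}, {"dr": [0, 0, 0], "offset": [1.2, -1.4, 0], "fingers": 0}, {"dr": [0, 0, 0], "offset": [1.8, -2.1, 0], "fingers": 0}, {"dr": [0, 0, 0], "offset": [2.4, -2.85, 0], "fingers": 0}, {"dr": [0, 0, 0], "offset": [2.9, -3.5, 0], "fingers": 0}, {"dr": [0, 0, 0], "offset": [3.19, -3.82, 0], "fingers": 0}, {"dr": [0, 0, 0], "offset": [3.19, -3.82, 0], "fingers": 0}, {"dr": [0, 0, 0], "offset": [3.19, -3.82, 0], "fingers": 0}])

```text
time_s: 17.95
position: [0.4207, 0.1477, 0.2643]
tool_rot: [-0.0, 0.202, 0.979, -0.0]
ft_force: [0.2, 0.2, -0.1]
opening: 0.0853
grasp_force: 0.0
```

```bash
python3 w.py 0.4195 0.1475 0.172 w_l 0.0145;python3 redc.py w_l .172; python3 go.py "[[0.4195,0.1475,0.12]]"
```

```text
[319.7 249.9]
[346.6   6.4] [327, 0, 40, 17, 507] [0.3075 0.2108 0.172 ]
[498.4 157.1] [475, 136, 47, 44, 1621] [0.4099 0.2593 0.172 ]
[317.9 246.5] [296, 224, 45, 46, 1626] [0.4173 0.1474 0.172 ]
t 18.0 pos [0.4208 0.1478 0.2643] tilt/8deg [-6.e-04 -1.e-04 -1.e+00] F [0.1 0.1 0.7] open 0.0856 J [ 0.22 -0.31  1.84  0.    1.61 -0.94]
[0.4195, 0.1475, 0.12] [0.02, -0.01, 2.89]
```

Request:
play_rows(force=45, moves=[{"dr": [0, 0, 0], "offset": [0.04, 0, 0.6], "fingers": 0}, {"dr": [0, 0, 0], "offset": [0.04, 0, 1.2], "fingers": 0}, {"dr": [0, 0, 0], "offset": [0.04, 0, 1.8], "fingers": 0}, {"dr": [0, 0, 0], "offset": [0.04, 0, 2.4], "fingers": 0}, {"dr": [0, 0, 0], "offset": [0.04, 0, 2.89], "fingers": 0}, {"dr": [0, 0, 0], "offset": [0.04, 0, 2.89], "fingers": 0}, {"dr": [0, 0, 0], "offset": [0.04, 0, 2.89], "fingers": 0.5}, {"dr": [0, 0, 0], "offset": [0.04, 0, 2.89], "fingers": 0.8}, {"dr": [0, 0, 0], "offset": [0.04, 0, 2.89], "fingers": 1}, {"dr": [0, 0, 0], "offset": [0.04, 0, 2.89], "fingers": 1}, {"dr": [0, 0, 0], "offset": [0.04, 0, 2.89], "fingers": 1}])

```text
time_s: 19.38
position: [0.419, 0.1479, 0.1212]
tool_rot: [0.001, 0.202, 0.979, -0.0]
ft_force: [-2.6, -3.5, 6.1]
opening: 0.0268
grasp_force: 52.1
```

```bash
python3 go.py "[[0.4195,0.1475,0.33],[0.46,0.0,0.33],[0.6515,-0.2175,0.33]]"
```

```text
t 19.38 pos [0.419  0.1479 0.1212] tilt/8deg [ 1.1e-03 -8.0e-04 -1.0e+00] F [-2.6 -3.5  6.1] open 0.0268 J [ 0.22 -0.22  2.03 -0.    1.33 -0.94]
[0.4195, 0.1475, 0.33] [-0.02, -0.0, -4.18]
[0.46, 0.0, 0.33] [-1.93, -2.4, -4.17]
[0.6515, -0.2175, 0.33] [-7.16, -4.88, -4.16]
```

Request:
play_rows(moves=[{"dr": [0, 0, 0], "offset": [0, 0, -0.2], "fingers": 1}, {"dr": [0, 0, 0], "offset": [0, 0, -0.6], "fingers": 1}, {"dr": [0, 0, 0], "offset": [0, 0, -1.1], "fingers": 1}, {"dr": [0, 0, 0], "offset": [0, 0, -1.7], "fingers": 1}, {"dr": [0, 0, 0], "offset": [0, 0, -2.3], "fingers": 1}, {"dr": [0, 0, 0], "offset": [0, 0, -2.9], "fingers": 1}, {"dr": [0, 0, 0], "offset": [-0.1, -0.1, -3.4], "fingers": 1}, {"dr": [0, 0, 0], "offset": [-0.3, -0.4, -3.8], "fingers": 1}, {"dr": [0, 0, 0], "offset": [-0.6, -0.8, -4.05], "fingers": 1}, {"dr": [0, 0, 0], "offset": [-1, -1.25, -4.17], "fingers": 1}, {"dr": [0, 0, 0], "offset": [-1.4, -1.7, -4.17], "fingers": 1}, {"dr": [0, 0, 0], "offset": [-1.85, -2.1, -4.17], "fingers": 1}])

```text
time_s: 20.88
position: [0.4621, 0.0146, 0.3293]
tool_rot: [0.0, 0.201, 0.98, 0.0]
ft_force: [0.3, 0.2, -3.6]
opening: 0.0272
grasp_force: 53.0
```

```bash
python3 go.py "[[0.6515,-0.2175,0.33],[0.6515,-0.2175,0.26]]"
```

```text
t 20.88 pos [0.4621 0.0146 0.3293] tilt/8deg [ 5.e-04  4.e-04 -1.e+00] F [ 0.3  0.2 -3.6] open 0.0272 J [-0.08 -0.27  1.69  0.    1.72 -1.24]
[0.6515, -0.2175, 0.33] [-5.31, -2.77, -0.01]
[0.6515, -0.2175, 0.26] [-5.31, -2.77, 1.39]
```

Request:
play_rows(moves=[{"dr": [0, 0, 0], "offset": [-0.5, -0.35, 0], "fingers": 1}, {"dr": [0, 0, 0], "offset": [-1.1, -0.65, 0], "fingers": 1}, {"dr": [0, 0, 0], "offset": [-1.7, -0.95, 0], "fingers": 1}, {"dr": [0, 0, 0], "offset": [-2.3, -1.25, 0], "fingers": 1}, {"dr": [0, 0, 0], "offset": [-2.9, -1.55, 0], "fingers": 1}, {"dr": [0, 0, 0], "offset": [-3.5, -1.85, 0], "fingers": 1}, {"dr": [0, 0, 0], "offset": [-4.1, -2.15, 0], "fingers": 1}, {"dr": [0, 0, 0], "offset": [-4.7, -2.45, 0], "fingers": 1}, {"dr": [0, 0, 0], "offset": [-5.1, -2.67, 0.2], "fingers": 1}, {"dr": [0, 0, 0], "offset": [-5.31, -2.77, 0.6], "fingers": 1}, {"dr": [0, 0, 0], "offset": [-5.31, -2.77, 1.1], "fingers": 1}, {"dr": [0, 0, 0], "offset": [-5.31, -2.77, 1.39], "fingers": 1}])

```text
time_s: 22.38
position: [0.6503, -0.2159, 0.2562]
tool_rot: [-0.002, 0.201, 0.98, 0.001]
ft_force: [-0.1, -0.4, -2.5]
opening: 0.0272
grasp_force: 53.1
```

Request:
play_rows(moves=[{"dr": [0, 0, 0], "offset": [0, 0, 0], "fingers": 1}, {"dr": [0, 0, 0], "offset": [0, 0, 0], "fingers": 1}])

```text
time_s: 22.62
position: [0.6517, -0.2165, 0.2606]
tool_rot: [0.001, 0.201, 0.98, -0.0]
ft_force: [-0.1, 0.0, -1.9]
opening: 0.0262
grasp_force: 53.1
```

```bash
python3 go.py "[[0.6515,-0.2175,0.2045]]"; python3 w.py 0.6515 -0.2175 0.131 p_l 0.0475
```

```text
t 22.62 pos [ 0.6517 -0.2165  0.2606] tilt/8deg [ 1.5e-03 -5.0e-04 -1.0e+00] F [-0.1  0.  -1.9] open 0.0262 J [-0.4   0.36  1.17  0.    1.61 -1.56]
[0.6515, -0.2175, 0.2045] [-0.0, -0.02, 1.12]
[319.6 235.8]
```

View pics/p_l.png

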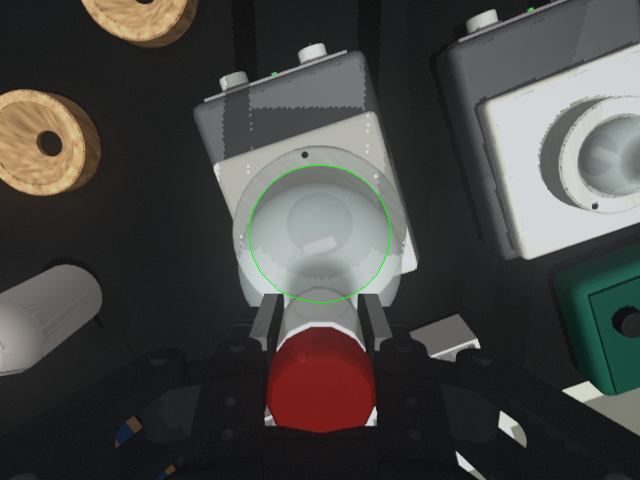

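The ring (233–406) is concentric with the circle at (320,236). Lowering.

Request:
play_rows(moves=[{"dr": [0, 0, 0], "offset": [0, -0.01, 0.3], "fingers": 1}, {"dr": [0, 0, 0], "offset": [0, -0.01, 0.6], "fingers": 1}, {"dr": [0, 0, 0], "offset": [0, -0.01, 0.8], "fingers": 1}, {"dr": [0, 0, 0], "offset": [0, -0.01, 0.95], "fingers": 1}, {"dr": [0, 0, 0], "offset": [0, -0.01, 1.05], "fingers": 1}, {"dr": [0, 0, 0], "offset": [0, -0.01, 1.1], "fingers": 1}, {"dr": [0, 0, 0], "offset": [0, -0.01, 1.1], "fingers": 1}])

```text
time_s: 23.55
position: [0.6516, -0.2172, 0.2049]
tool_rot: [0.001, 0.201, 0.979, -0.0]
ft_force: [1.4, 0.2, -2.5]
opening: 0.0269
grasp_force: 53.1
```

Request:
play_rows(moves=[{"dr": [0, 0, 0], "offset": [0, 0, 0.02], "fingers": 1}, {"dr": [0, 0, 0], "offset": [0, 0, 0.04], "fingers": 1}, {"dr": [0, 0, 0], "offset": [0, 0, 0.04], "fingers": 1}])

```text
time_s: 23.92
position: [0.6522, -0.2173, 0.2042]
tool_rot: [0.002, 0.201, 0.98, -0.0]
ft_force: [2.7, 1.5, 5.3]
opening: 0.0266
grasp_force: 53.6
```

Light contact at the expected height. I'll release, retreat and check.

Request:
play_rows(moves=[{"dr": [0, 0, 0], "offset": [0, 0, 0], "fingers": 0.6}, {"dr": [0, 0, 0], "offset": [0, 0, 0], "fingers": 0.4}, {"dr": [0, 0, 0], "offset": [0, 0, 0], "fingers": 0.1}, {"dr": [0, 0, 0], "offset": [0, 0, 0], "fingers": 0}, {"dr": [0, 0, 0], "offset": [0, 0, 0], "fingers": 0}, {"dr": [0, 0, 0], "offset": [0, 0, -0.4], "fingers": 0}, {"dr": [0, 0, 0], "offset": [0, 0, -1], "fingers": 0}, {"dr": [0, 0, 0], "offset": [0, 0, -1.8], "fingers": 0}, {"dr": [0, 0, 0], "offset": [1, 0, -2], "fingers": 0}, {"dr": [0, 0, 0], "offset": [2, 0, -2], "fingers": 0}, {"dr": [0, 0, 0], "offset": [3, 0, -2], "fingers": 0}, {"dr": [0, 0, 0], "offset": [4, 0, -2], "fingers": 0}])

```text
time_s: 25.42
position: [0.4662, -0.1377, 0.3042]
tool_rot: [0.001, 0.202, 0.979, -0.0]
ft_force: [0.6, -0.2, 0.7]
opening: 0.0856
grasp_force: 0.0
```

Request:
play_rows(moves=[{"dr": [0, 0, 0], "offset": [0.6, -0.6, 0], "fingers": 0}, {"dr": [0, 0, 0], "offset": [0.6, -1.6, 0], "fingers": 0}, {"dr": [0, 0, 0], "offset": [0.6, -2.6, 0], "fingers": 0}, {"dr": [0, 0, 0], "offset": [0.6, -2.6, 0], "fingers": 0}])

```text
time_s: 25.92
position: [0.3873, -0.2484, 0.3041]
tool_rot: [0.001, 0.204, 0.979, -0.001]
ft_force: [0.4, 0.6, 0.1]
opening: 0.0854
grasp_force: 0.0
```

```bash
python3 - <<'E'
from plant import cams
import cv2,numpy as np
from h import *
for n in("scene","top"):
    c=cams.camera(n);np.savez(f"{n}1.npz",**c);cv2.imwrite(f"pics/{n}1.png",c["frame"][:,:,::-1]);C[n]=c
f=C["scene"]["frame"][90:400,120:440];cv2.imwrite("pics/s1.png",cv2.resize(f,(620,600),interpolation=cv2.INTER_CUBIC)[:,:,::-1])
B=dict(s=(.686,-.0093,.205),m=(.6445,.2604,.223),l=(.652,-.2175,.255))
for k,X in B.items():
    for n in C:
        p=proj(n,X);w=C[n]["frame"][int(p[1])-22:int(p[1])+22,int(p[0])-22:int(p[0])+22].astype(int)
        yy,xx=np.nonzero((w[...,0]>130)&(w[...,1]<110)&(w[...,0]-w[...,1]>80))
        print(k,n,p.round(1),"red bbox",(xx.min()+int(p[0])-22,xx.max()+int(p[0])-22,yy.min()+int(p[1])-22,yy.max()+int(p[1])-22) if len(xx) else None)
E
```

```text
s scene [194.7 225.4] red bbox (np.int64(186), np.int64(203), np.int64(221), np.int64(232))
s top [343.1  92.2] red bbox (np.int64(336), np.int64(350), np.int64(84), np.int64(100))
m scene [312.7 315.8] red bbox (np.int64(302), np.int64(322), np.int64(306), np.int64(323))
m top [179.3 114.6] red bbox (np.int64(173), np.int64(189), np.int64(108), np.int64(123))
l scene [155.8 133.4] red bbox (np.int64(148), np.int64(163), np.int64(129), np.int64(139))
l top [477.5  99.3] red bbox (np.int64(468), np.int64(486), np.int64(91), np.int64(108))
```

View pics/s1.png

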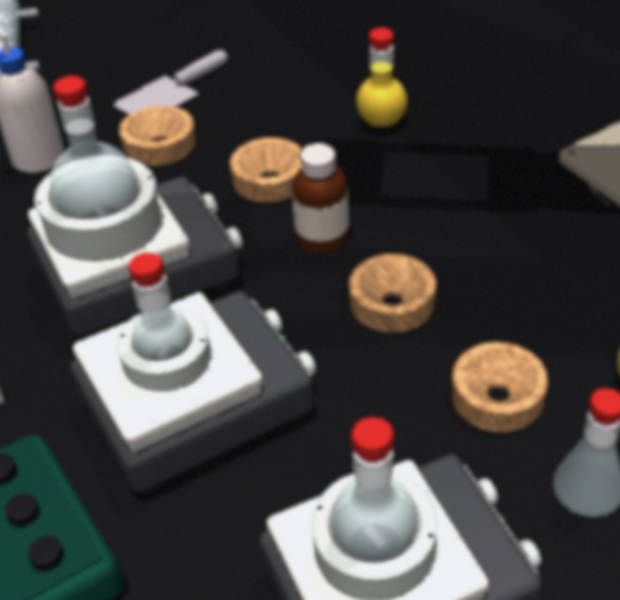

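View pics/top1.png

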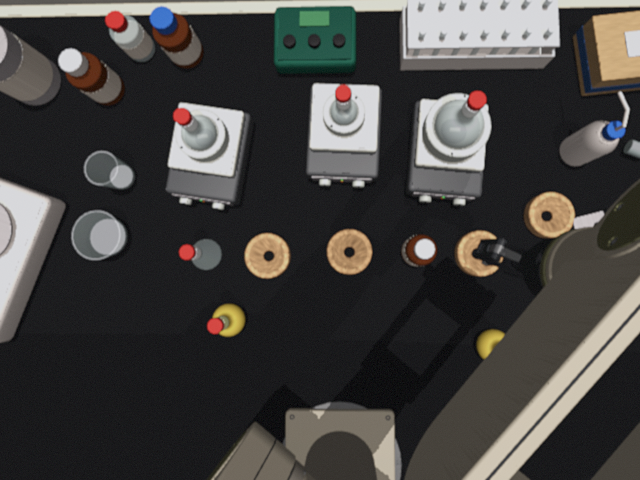

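All three flasks are in their blocks and upright. The height gained from pick to release puts the ball centres at 0.1167, 0.1249 and 0.1370 m, against 0.117, 0.125 and 0.137 expected. The conical flask (205,253) and the brown bottle (420,250) are unmoved, and the gripper is open and clear.

```bash
python3 -c "
from plant import manip
print(manip.hand_in())"
```

```text
the job is handed in; nothing more can be done
None
```

All three flasks are home and upright, small in small, middle in middle, large in large; they were set down with light contact (under 8 N), the conical flask and brown bottle were left where they stood, and the job was handed in at about 26 s.

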